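# Reset the depth stop of the bench drill stand

### The arm

A 6-joint arm with a two-finger parallel gripper is mounted at the origin on a cart in front of the work surface, level with it; the furniture and walls round the work are solid. World frame = base frame: x ahead of the robot, y to its left, z up, the work surface at z = 0. Lengths are in m, angles in rad, forces in N, time in s.
With the tool pointing down it reaches from about 0.275 to 0.725 m from the base axis. Payload 5.6 kg.
Tool frame: the origin (TCP) lies on the centre line of the jaws, within the pads' length; the fingertips stand 14 mm ahead of it and the grasp point (between the pads) lies 5 mm behind it; x points along the fingers, y is the direction in which the jaws open and shut, and the axes are right-handed (so a half turn about x gives the same grasp; the last joint's range is limited). The gripper opens to 85 mm and grips with 20 to 120 N. Pads are 22 mm wide; open, the fingers measure 114 mm over their backs; the gripper's body (76 mm by 85 mm) begins 54 mm behind the grasp point. The pads swing forward as they close: fully open they stand 13 mm farther back than shut.
Start: joints at [-0.988, 0.255, 0.108, 0, -1.424, -0.285], TCP at [0.161, -0.526, 0.245] pointing down, gripper open.
Joint ranges: [-2.95, 2.95], [-1.21, 1.97], [-1.09, 1.5], [-2.87, 1.71], [-2.94, -0.07], [-3.05, 3.05]. Speed limits (rad/s): [2.57, 2.57, 3.14, 3.14, 3.14, 3.14].

### API

Orientations are given as a 3x3 rotation matrix whose columns are the frame's x, y, z axes.
In Python, from workcell import r gives the robot as it stands.
- The arm moves only by the tool play_rows, never from a script. Its argument "motion" is a list of rows, each a list of 7 numbers: the shift along the tool's x, y, z in cm, then the turn, a rotation vector about the tool's x, y, z in degrees, then the closure in counts, from 0 (fully open) to 255 (shut). A call has 1 to 5 rows; each row shifts and turns the pose as measured when the row begins, along the tool's axes as they then stand; what a row does not reach is not made up. A row lasts 1/8 s, in which the tool goes at most 62.5 mm and 10.7 degrees, less where a joint would pass 70% of its speed; a pose out of reach is approached as far as the arm can. A call is refused whole if a number of a shift passes 6.25 or a number of a turn 10.7, either way. A call with a gripper value outside its range is refused whole. The fingers move at their own pace and stop on an object; "squeeze" is the grip in N (left out, the last holds). Time passes only in rows, so rows that do not move let the fingers close. It gives the time, the measured TCP pose, the force and the opening at its end, in the units of the state.
- r.state(): the state, without advancing time (a new reading comes with each control period).
- r.grab_frame(name): name is "scene" or "top" or "wrist"; returns a dict with "image" (400x640x3 uint8, red, green, blue), "depth" (400x640 float32, m along the optical axis (not along the pixel's ray), 0 where there is no reading), "intrinsics" (3x3 intrinsics, pixels), "world_to_cam" (4x4, takes a point from world to camera coordinates); the wrist camera has in their place "mount" (4x4, takes a point from camera to tool coordinates, whose origin is the TCP and whose axes are the tool frame's). Camera axes: x right, y down, z forward; pixel columns grow to the right and rows downward; lengths in m; the calibration is good to about 2 mm. A picture is of the moment at which its call begins: read the wrist's pose just before it.
- r.finish_job(): hands the job in, once; it reports no verdict.
Trained networks look in a picture, given as the dict that the camera call returned (one of the last four; its "shot" number tells which), for a name from the list of things; names that differ only in an ending like _2 or _b are one class to them, and where a whole thing is asked for, a point or a joint stands for the part that bears it (a point fixed in the world has none). Each returns a list of dicts, best first, with "conf" (0 to 1); they miss things now and then, are a little off and sometimes report something else, mostly with a low value. They report only what shows in the picture. A call takes as long as a camera call.
- r.cut_out(label, picture): "region" (400x640 bool, what is visible of it) and "bbox" ([left, top, right, bottom] as shares, 0 to 1, of the picture: columns of its width, rows of its height, round what is visible of it).
- r.mark_of(label, picture): "point" ([row, column] as shares, 0 to 1, of the picture: columns of its width, rows of its height: a listed point, or the origin of a listed thing).
The state is a dict: "time": time; "joint_positions": joint angles; "dq": joint speeds; "joint_torque": joint torques, N m; "eef_pos": TCP position; "tool_rot": TCP orientation; "force": force on the tool from outside, world axes, zero at the start; "ft_torque": the same for the moment, N m; "opening": finger opening in m.
Only numpy, scipy, OpenCV 4.12 (cv2) and the standard library are available. Lean on these libraries where they do the work, as an engineer would, in place of code of your own. Each camera call takes 0.05 s, during which the arm holds its last target.

### The job

Set the small drill stand's depth stop for the next hole: lift the stop rod by its round black handle until its pawl catches the next notch (one notch only) and let go, so that it hangs clear of the tall stop screw. Then push the black turret knob in, keep it in (never force it round locked) while you turn it clockwise until the tall red-headed screw stands under the rod, and let the knob spring fully out so that the turret is locked there. Leave the bur tub that stands in front of it where it is.

Things in the scene. Friction and masses are not known exactly. Their poses are not given: they have to be found in the camera images.
- stand: Drill stand, fixed: dark cast base 120 x 240 mm, its turret depth stop at the -y end, column and black motor at +y. Origin on the bench top under the turret's vertical axis; x points to the back, y from the turret to the stop rod (at 52 mm) and the drill motor (at 150 mm; radius 25 mm, up to 255 mm high; the column goes to 278 mm). Place and yaw vary.
- turret (a joint): Turret angle, rad, growing clockwise seen from above: 0, 0.698, 1.396 = short, middle, tall screw under the rod. It locks every 0.349 (0, 0.349, 0.698, 1.047, 1.396, 1.745; play 0.02) and starts locked at 0, 0.349 or 0.698; end stops -0.14 and 1.88. It turns, lightly, only while the knob is pushed in. With the rod in its lowest notch the tall screw runs against it at about 1.15.
- red_screw (a point): Top centre of the tall red-headed stop screw, 70 mm above the bench, on the turret: an aluminium disc of radius 60 mm (top at 49 mm) that turns about the stand's origin. It carries three hexagon screws 52 mm from the axis, 40 degrees apart: short (brass head, top at 56 mm), middle (brass, 60 mm), tall (red).
- knob (a joint): How far the knob is pushed in (down), m: 0 sprung out, 0.0125 at its lower stop. Spring: about 6 N at first, 10.5 N fully in. The turret is unlocked only while this is above 0.0085 (aim at 0.011). Let go, the knob springs out and draws the turret into the nearest locking place, so let go within 0.12 rad of the wanted one.
- knob_grip (a point): Grip point of the knob, on the turret's axis, 130 mm above the bench (knob out); it sinks and turns with the knob. Black bar grip, 46 mm long along this point's x axis (white line at the +x end), 14 mm thick along y, from 107 to 146 mm above the bench, standing on a round skirt of radius 25 mm. At turret angle 0 its x axis lies 130 degrees anticlockwise (seen from above) of the stand's x.
- stop_rod (a joint): Lift of the stop rod, m: 0 in the lowest notch (start), 0.016 in the next one (target; rests at about 0.0155), 0.032 in the one after (too far), upper stop 0.040. It slides straight up; a spring pawl clicks in once it has risen 0.0165, and it cannot come down again. Lifted to 0.018-0.024 and let go, it sinks onto the notch. Needs 3 to 5 N.
- lift_handle (a point): Centre of the stop rod's round black handle, 137 mm above the bench in the lowest notch; rises with the rod. Vertical axis, radius 15 mm from 132 to 142 mm above the bench, top at 148 mm, neck of radius 5.5 mm below 122 mm; the fixed ear under it ends at 112 mm. The rod's foot is 63 mm above the bench. The knob's axis is 52 mm away, along the stand's -y.
- bur_tub: Loose bur tub with a clear domed cover, 54 x 54 x 70 mm, standing in front of the stand; leave alone. Origin at the centre of its underside.

How it is judged:
By the outcome, as a careful person would: the job done as asked, in the order asked, and still so for the second after the job is handed in, with the robot touching nothing.
It also fails if it takes over 48 s, if anything falls off the work surface, if the arm or the gripper's body presses on something with over 40 N, if the wrist force passes 120 N, or if a joint passes its speed limit or range.

## Working session

There is one attempt and no reset: what is moved stays moved. The work goes in short steps, Python scripts to look and compute and a tool call to move; the robot and the scene stay as the last step left them, time stands still between calls to the robot, and variables do not carry over. Pictures are saved under pics/ and viewed, and the job is handed in when it is done.

Besides the shell and the picture viewer there is one more tool, called after "Request:" in YAML: its name, and indented under it one key for each argument. play_rows: Moves the arm, as the interface text tells. Its arguments: {"type":"object","properties":{"motion":{"type":"array","items":{"type":"array","items":{"type":"number"}}},"squeeze":{"type":"number"}},"required":["motion"]}

```bash
ls; mkdir -p pics; cat > h.py <<'E'
import numpy as np, cv2
from workcell import r
def save(im,n): cv2.imwrite('pics/'+n+'.png',im[:,:,::-1])
def project(f,p):
    c=f['world_to_cam']@np.append(p,1); u=f['intrinsics']@c[:3]; return u[:2]/u[2]
def w2c(f,s=None):
    if 'world_to_cam' in f: return np.array(f['world_to_cam'])
    T=np.eye(4);T[:3,:3]=s['tool_rot'];T[:3,3]=s['eef_pos']
    return np.linalg.inv(T@np.array(f['mount']))
def ray(f,W,pt):
    v,u=pt[0]*400,pt[1]*640
    d=np.linalg.inv(f['intrinsics'])@[u,v,1]; R=W[:3,:3]; return -R.T@W[:3,3], R.T@d
def tri(rays):
    A=np.zeros((3,3));b=np.zeros(3)
    for o,d in rays:
        d=d/np.linalg.norm(d);P=np.eye(3)-np.outer(d,d);A+=P;b+=P@o
    x=np.linalg.solve(A,b); return x,[np.linalg.norm((np.eye(3)-np.outer(d,d)/(d@d))@(x-o)) for o,d in rays]
def atz(o,d,z): return o+d*(z-o[2])/d[2]
E
python3 - <<'E'
from h import *
s=r.state(); print(s)
labs=['stand','red_screw','knob_grip','lift_handle','bur_tub']
R={}
for n in ['scene','top','wrist']:
    s=r.state();f=r.grab_frame(n); save(f['image'],n+'0'); W=w2c(f,s)
    print(n,'cam',-W[:3,:3].T@W[:3,3])
    for l in labs:
        m=r.mark_of(l,f)
        for k in m[:2]: print(n,l,round(k['conf'],2),np.array(k['point'])*[400,640])
        if m and m[0]['conf']>.4: R.setdefault(l,[]).append(ray(f,W,m[0]['point']))
for l in R:
    if len(R[l])>1: print(l,tri(R[l]))
E
```

```text
pics
{'time': 0.0, 'joint_positions': array([-9.88388892e-01,  2.55750342e-01,  1.06968110e-01, -4.82135481e-04,
       -1.42388498e+00, -2.84578432e-01]), 'dq': array([ 2.30279067e-04,  9.11167948e-04, -5.52272968e-04, -3.65692670e-04,
        1.37148266e-03,  5.40275227e-05]), 'joint_torque': array([-1.27486968e-03, -3.86626160e+01,  2.37943089e+01,  5.36525220e+00,
       -6.07432201e-03, -5.64501295e-05]), 'eef_pos': array([ 0.16129956, -0.5253143 ,  0.24437845]), 'tool_rot': array([[-6.30730282e-04, -2.93376974e-01,  9.55996628e-01],
       [ 1.82477215e-03,  9.55994889e-01,  2.93377644e-01],
       [-9.99998136e-01,  1.92951819e-03, -6.76287946e-05]]), 'force': array([-1.3639456 ,  0.58277563, -0.6047593 ]), 'ft_torque': array([0.019127  , 0.02952682, 0.05187217]), 'opening': 0.08543157463811453}
scene cam [0.05841818 0.5789363  0.50611348]
scene stand 0.89 [224.92  343.232]
scene red_screw 0.77 [215.4   347.904]
scene knob_grip 0.92 [180.08  342.912]
scene lift_handle 0.78 [182.2 332.8]
scene bur_tub 0.72 [269.32 368.  ]
top cam [0.49688235 0.06754841 0.93737825]
top stand 0.6
[... 192 characters left out ...]
9.792]
wrist cam [ 0.08265709 -0.54983338  0.3723171 ]
stand (array([ 0.65114014, -0.0313741 ,  0.01415338]), [np.float64(0.0035524770140975916), np.float64(0.0035524770140976307)])
red_screw (array([ 0.60972232, -0.00933146,  0.06373115]), [np.float64(0.0013572909424541106), np.float64(0.0013572909424540093)])
knob_grip (array([ 0.65929042, -0.03900883,  0.12252518]), [np.float64(0.0011199343418090688), np.float64(0.001119934341808956)])
lift_handle (array([0.64198945, 0.01360902, 0.13971346]), [np.float64(0.004197534003527466), np.float64(0.004197534003527623)])
bur_tub (array([ 0.50799854,  0.03784941, -0.00133536]), [np.float64(0.00027386655404073706), np.float64(0.0002738665540408314)])
```

View pics/scene0.png

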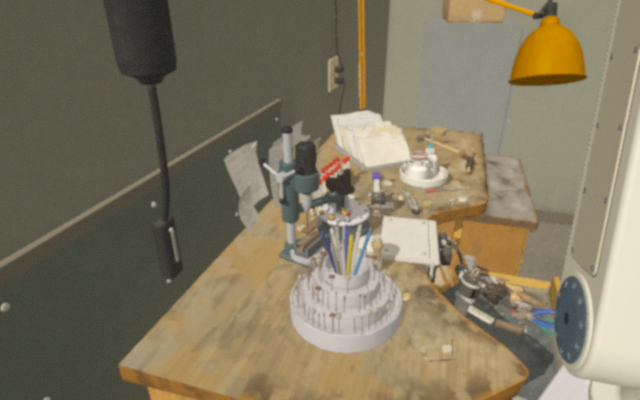

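View pics/top0.png

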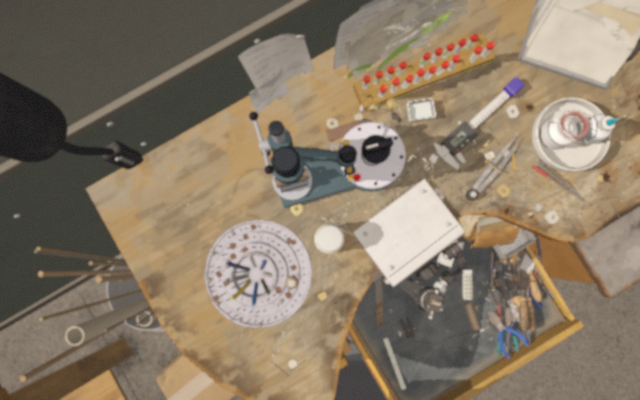

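```bash
cat >> h.py <<'E'
from scipy.spatial.transform import Rotation as Ro
def toolrot(yawz):  # tool pointing down, tool z at angle yawz (rad)
    z=np.array([np.cos(yawz),np.sin(yawz),0]);x=np.array([0,0,-1.]);return np.c_[x,np.cross(z,x),z]
def plan(p,yawz,n=None,clos=0):
    s=r.state();R0=Ro.from_matrix(s['tool_rot']);R1=Ro.from_matrix(toolrot(yawz))
    p0=s['eef_pos'];rv=(R0.inv()*R1).as_rotvec();dp=np.array(p)-p0
    if n is None: n=int(max(np.ceil(np.linalg.norm(dp)/.055),np.ceil(np.degrees(np.linalg.norm(rv))/9.5),1))
    for i in range(n):
        R=R0*Ro.from_rotvec(rv*i/n)
        print(list(np.round(np.r_[R.inv().apply(dp/n)*100,np.degrees(rv/n)],2)),clos)
E
python3 - <<'E'
from h import *
f=r.grab_frame('wrist');print(f['mount'],f['intrinsics'])
s=r.state();print(s['time'])
plan([.40,-.25,.36],np.radians(60))
E
```

```text
[[ 9.69075018e-04 -3.17930829e-01  9.48113415e-01 -1.27037380e-01]
 [ 9.99999128e-01  1.15896343e-03 -6.33472705e-04  1.09202969e-04]
 [-8.97428270e-04  9.48113202e-01  3.17931675e-01 -8.23263971e-02]
 [ 0.00000000e+00  0.00000000e+00  0.00000000e+00  1.00000000e+00]] [[288.83247036   0.         323.59881433]
 [  0.         288.83247036 196.17649938]
 [  0.           0.           1.        ]]
0.95
[np.float64(-1.64), np.float64(2.77), np.float64(4.41), np.float64(-6.13), np.float64(-0.0), np.float64(0.0)] 0
[np.float64(-1.64), np.float64(2.28), np.float64(4.68), np.float64(-6.13), np.float64(-0.0), np.float64(0.0)] 0
[np.float64(-1.64), np.float64(1.76), np.float64(4.9), np.float64(-6.13), np.float64(-0.0), np.float64(0.0)] 0
[np.float64(-1.64), np.float64(1.23), np.float64(5.06), np.float64(-6.13), np.float64(-0.0), np.float64(0.0)] 0
[np.float64(-1.64), np.float64(0.68), np.float64(5.16), np.float64(-6.13), np.float64(-0.0), np.float64(0.0)] 0
[np.float64(-1.64), np.float64(0.13), np.float64(5.21), np.float64(-6.13), np.float64(-0.0), np.float64(0.0)] 0
[np.float64(-1.64), np.float64(-0.43), np.float64(5.19), np.float64(-6.13), np.float64(-0.0), np.float64(0.0)] 0
```

View pics/wrist0.png

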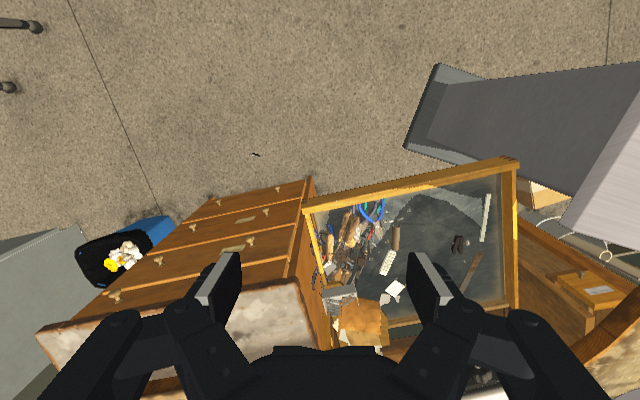

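Request:
play_rows:
  motion:
    - [-2.5, 2.8, 4.2, -6.1, 0, 0, 0]
    - [-2.5, 2.3, 4.5, -6.1, 0, 0, 0]
    - [-2, 1.8, 4.9, -6.1, 0, 0, 0]
    - [-2, 1.2, 5.0, -6.1, 0, 0, 0]
    - [-1.6, 0.7, 5.1, -6.1, 0, 0, 0]

```text
time: 1.58
eef_pos: [0.3284, -0.3258, 0.3525]
tool_rot: [[-0.002, -0.745, 0.667], [0.004, 0.667, 0.745], [-1.0, 0.004, 0.001]]
force: [0.5, -0.8, -0.6]
opening: 0.0852
```

Request:
play_rows:
  motion:
    - [-1.5, 0.2, 5.2, -6.1, 0, 0, 0]
    - [-1.5, -0.4, 5.2, -6.1, 0, 0, 0]
    - [0, 0, 5, -6.1, 0, 0, 0]
    - [0, 0, 0, 0, 0, 0, 0]

```text
time: 2.08
eef_pos: [0.4239, -0.1953, 0.3852]
tool_rot: [[0.002, -0.923, 0.385], [0.003, 0.385, 0.923], [-1.0, -0.0, 0.003]]
force: [-0.2, -1.2, 0.2]
opening: 0.0854
```

```bash
cat > look.py <<'E'
from h import *
import sys,json
tag=sys.argv[1]; cams=sys.argv[2].split(',')
for n in cams:
    s=r.state();f=r.grab_frame(n); save(f['image'],n+tag); W=w2c(f,s); print(n,s['time'],s['eef_pos'],np.degrees(np.arctan2(s['tool_rot'][1,2],s['tool_rot'][0,2])),s['joint_positions'])
    for l in (sys.argv[3].split(',') if len(sys.argv)>3 else ['red_screw','knob_grip','lift_handle','bur_tub','stand']):
        m=r.mark_of(l,f)
        for k in m[:2]: print(l,round(k['conf'],2),np.round(np.array(k['point'])*[400,640],1))
        if m:
            o,d=ray(f,W,m[0]['point']); z={'red_screw':.07,'knob_grip':.13,'lift_handle':.137}.get(l,0)
            print('   at z',z,np.round(atz(o,d,z),4))
            try:D=json.load(open('rays.json'))
            except: D={}
            if m[0]['conf']>.4: D.setdefault(l,[]).append([list(o),list(d)])
            json.dump(D,open('rays.json','w'))
for l,v in json.load(open('rays.json')).items():
    if len(v)>1: x,e=tri([(np.array(a),np.array(b)) for a,b in v]); print('TRI',l,np.round(x,4),np.round(e,4))
E
python3 look.py 1 wrist; python3 -c "
from h import *
plan([.642,.01,.36],np.radians(107))"
```

```text
wrist 2.075 [ 0.42389826 -0.1953435   0.38518972] 67.3750526581991 [-0.09716838  0.08678075  0.25431932 -0.00320968 -1.73704343 -0.29824516]
red_screw 0.79 [288.5 268.6]
   at z 0.07 [ 0.6091 -0.0085  0.07  ]
knob_grip 0.84 [308.4 225.7]
   at z 0.13 [ 0.66   -0.0365  0.13  ]
lift_handle 0.62 [328.9 250.8]
   at z 0.137 [0.637  0.0104 0.137 ]
stand 0.65 [261.8 245.8]
stand 0.53 [308.7 228.1]
   at z 0 [ 0.658  -0.0422  0.    ]
[np.float64(0.44), np.float64(-2.01), np.float64(4.64), np.float64(-6.68), np.float64(0.02), np.float64(0.02)] 0
[np.float64(0.44), np.float64(-2.54), np.float64(4.37), np.float64(-6.68), np.float64(0.02), np.float64(0.02)] 0
[np.float64(0.43), np.float64(-3.03), np.float64(4.05), np.float64(-6.68), np.float64(0.02), np.float64(0.02)] 0
[np.float64(0.43), np.float64(-3.48), np.float64(3.67), np.float64(-6.68), np.float64(0.02), np.float64(0.02)] 0
[np.float64(0.43), np.float64(-3.88), np.float64(3.24), np.float64(-6.68), np.float64(0.02), np.float64(0.02)] 0
[np.float64(0.43), np.float64(-4.23), np.float64(2.77), np.float64(-6.68), np.float64(0.02), np.float64(0.02)] 0
```

View pics/wrist1.png

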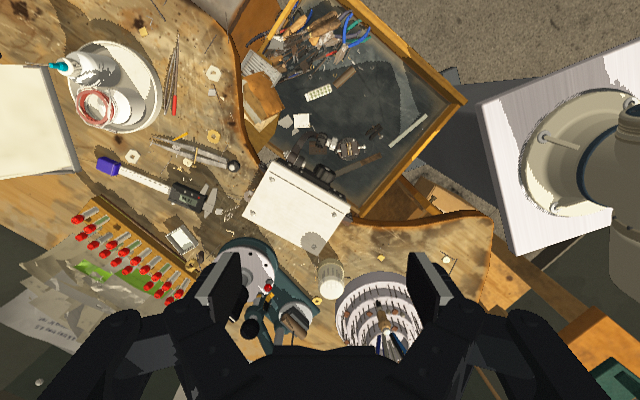

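Request:
play_rows:
  motion:
    - [1.3, -2, 4.6, -6.7, 0, 0, 0]
    - [1.3, -2.5, 4.1, -6.7, 0, 0, 0]
    - [1.3, -3, 3.8, -6.7, 0, 0, 0]
    - [1.3, -3.5, 3.3, -6.7, 0, 0, 0]
    - [1.3, -4.2, 2.8, -6.7, 0, 0, 0]

```text
time: 3.0
eef_pos: [0.6091, -0.0409, 0.3236]
tool_rot: [[0.009, -0.983, -0.184], [0.0, -0.184, 0.983], [-1.0, -0.009, -0.002]]
force: [0.0, -0.3, 1.0]
opening: 0.0856
```

Request:
play_rows:
  motion:
    - [1.3, -4.6, 1.8, -6.7, 0, 0, 0]
    - [0, 0, 0, 0, 0, 0, 0]

```text
time: 3.25
eef_pos: [0.6535, -0.0139, 0.3057]
tool_rot: [[0.002, -0.954, -0.301], [-0.0, -0.301, 0.954], [-1.0, -0.002, -0.001]]
force: [-0.2, -0.6, -0.6]
opening: 0.0856
```

```bash
python3 look.py 2 wrist,scene,top
```

```text
wrist 3.25 [ 0.6534858  -0.01390412  0.30571089] 107.52313020255153 [ 2.17599137e-01  4.69900894e-01  5.72963167e-01  7.35516988e-04
 -1.67201857e+00  8.83129655e-02]
red_screw 0.93 [180.6 355.3]
   at z 0.07 [ 0.6084 -0.0092  0.07  ]
knob_grip 0.64 [157.1 328.2]
   at z 0.13 [ 0.6558 -0.0385  0.13  ]
lift_handle 0.67 [208.1 327.5]
   at z 0.137 [0.6398 0.0141 0.137 ]
bur_tub 0.96 [214.4 399.4]
   at z 0 [0.5083 0.0385 0.    ]
stand 0.75 [138.9 326.7]
stand 0.31 [212.1 400.9]
   at z 0 [ 0.6569 -0.0407  0.    ]
scene 3.55 [ 0.65171241 -0.01595693  0.31235277] 107.35233986431096 [ 0.21591694  0.45959486  0.57261288  0.00234409 -1.67236792  0.08720813]
red_screw 0.94 [211.7 349.1]
   at z 0.07 [ 0.6128 -0.0142  0.07  ]
knob_grip 0.7 [179.6 343.9]
   at z 0.13 [ 0.647 -0.031  0.13 ]
lift_handle 0.51 [179.8 332.5]
   at z 0.137 [ 0.6521 -0.0011  0.137 ]
bur_tub 0.77 [267.4 368.1]
bur_tub 0.62 [180.2 340.8]
   at z 0 [0.5108 0.034  0.    ]
stand 0.65 [228.  342.6]
   at z 0 [ 0.6561 -0.0397  0.    ]
top 3.85 [ 0.65197765 -0.01503543  0.31112247] 107.43279702021827 [ 0.21706232  0.46136454  0.57247002  0.00200401 -1.67228965  0.08742329]
red_screw 0.74 [180.  356.6]
   at z 0.07 [ 0.607  -0.0076  0.07  ]
knob_grip 0.93 [142.1 378.1]
   at z 0.13 [ 0.6612 -0.0385  0.13  ]
lift_handle 0.71 [151.  346.6]
   at z 0.137 [0.6457 0.0135 0.137 ]
bur_tub 0.57 [240.4 326.1]
   at z 0 [0.5037 0.045  0.    ]
stand 0.93 [163.4 366.2]
   at z 0 [ 0.6472 -0.0323  0.    ]
TRI red_screw [ 0.608  -0.0091  0.0725] [0.0008 0.0011 0.0011 0.0021]
TRI knob_grip [ 0.658  -0.0382  0.1281] [0.0032 0.0023 0.0045 0.0036]
TRI lift_handle [0.6407 0.0116 0.1412] [0.0057 0.001  0.0032 0.0047]
TRI stand [ 0.6546 -0.0385 -0.0011] [0.0051 0.0031 0.0019 0.0093]
TRI bur_tub [0.5063 0.0408 0.0029] [0.004  0.0025 0.005 ]
```

View pics/wrist2.png

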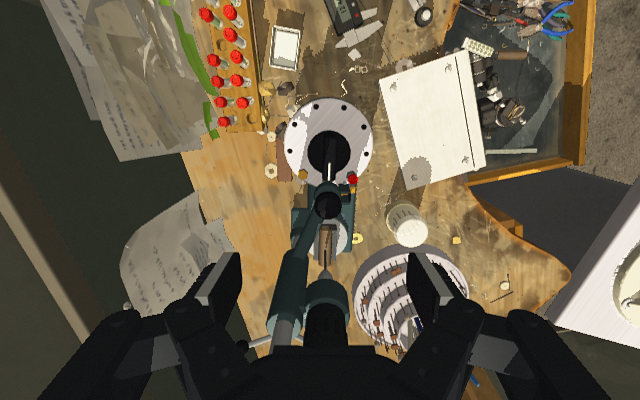

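```bash
cat > crop.py <<'E'
from h import *
import sys
tag=sys.argv[1];x0,y0,x1,y1,k=map(int,sys.argv[2:7])
im=cv2.imread('pics/'+tag+'.png')[y0:y1,x0:x1]
cv2.imwrite('pics/'+tag+'_c.png',cv2.resize(im,None,fx=k,fy=k,interpolation=cv2.INTER_CUBIC))
E
python3 crop.py wrist2 270 85 400 235 4
python3 - <<'E'
from h import *
s=r.state();f=r.grab_frame('wrist');W=w2c(f,s);save(f['image'],'wrist3')
for l in ['lift_handle','knob_grip','red_screw','turret','knob']:
    for c in r.cut_out(l,f)[:1]:
        m=c['region'];v,u=np.nonzero(m);print(l,round(c['conf'],2),m.sum(),u.min(),u.max(),v.min(),v.max(),u.mean(),v.mean())
        z=np.median(f['depth'][m]);print('depth',z)
        save(np.where(m[...,None],255,f['image']).astype(np.uint8),'m_'+l)
print(s['time'],s['eef_pos'])
im=f['image'][85:235,270:400].astype(int)
E
```

```text
lift_handle 0.57 593 314 340 191 218 327.2967959527825 204.47723440134908
depth 0.31237662
knob_grip 0.76 1456 308 349 131 180 328.4725274725275 153.7912087912088
depth 0.32862774
red_screw 0.69 5949 285 372 100 185 328.1837283577072 142.75491679273827
depth 0.3800186
turret 0.72 5998 284 372 100 185 328.3279426475492 142.6137045681894
depth 0.38002992
knob 0.71 1464 308 348 131 180 328.10655737704917 153.775956284153
depth 0.32852066
4.15 [ 0.65218697 -0.01484514  0.31066207]
```

View pics/wrist2_c.png

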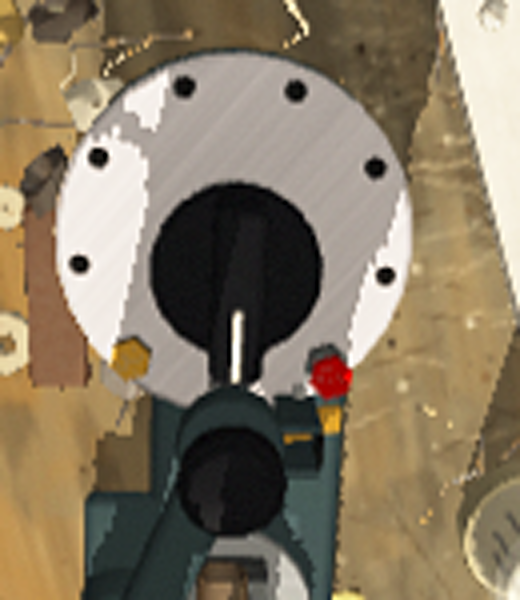

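```bash
python3 - <<'E'
from h import *
from scipy.optimize import least_squares
s=r.state();f=r.grab_frame('wrist');W=w2c(f,s);K=np.array(f['intrinsics']);im=f['image'];save(im,'wrist4')
print(s['eef_pos'])
def pj(P):
    c=P@W[:3,:3].T+W[:3,3];u=c@K.T;return u[:,:2]/u[:,2:]
a=np.linspace(0,2*np.pi,200)
def circ(x,y,R,z): return np.c_[x+R*np.cos(a),y+R*np.sin(a),z+0*a]
m=r.cut_out('turret',f)[0]['region'].astype(np.uint8)
c=max(cv2.findContours(m,0,1)[0],key=len)[:,0,:]
v,u=np.nonzero(m);print(u.min(),u.max()+1,v.min())
ob=np.array([u.min(),u.max()+1,v.min()])
def e(p):
    q=pj(circ(p[0],p[1],.06,.049));return [q[:,0].min()-ob[0],q[:,0].max()-ob[1],q[:,1].min()-ob[2]]
q=least_squares(e,[.657,-.038]);print('axis',q.x,q.fun)
h=r.cut_out('lift_handle',f)[0]['region'];v,u=np.nonzero(h);oh=np.array([u.min(),u.max()+1,v.min(),v.max()+1]);print(oh)
def e2(p):
    g=np.vstack([pj(circ(p[0],p[1],.015,z)) for z in (.132,.142)]+[pj(circ(p[0],p[1],.012,.148))]);return [g[:,0].min()-oh[0],g[:,0].max()-oh[1],g[:,1].min()-oh[2],g[:,1].max()-oh[3]]
q2=least_squares(e2,[.64,.012]);print('handle',q2.x,q2.fun)
d=q2.x-q.x;print('dist',np.linalg.norm(d),'yaw',np.degrees(np.arctan2(d[1],d[0]))-90)
# red head
b=im.astype(int);red=((b[...,0]>140)&(b[...,1]<60)&(b[...,2]<70));red[:,:300]=0;red[:,400:]=0;red[:150]=0;red[230:]=0
v,u=np.nonzero(red);print('red px',len(u),u.mean(),v.mean())
o,dd=ray(f,W,[(v.mean()+.5)/400,(u.mean()+.5)/640]);pr=atz(o,dd,.069);dr=pr[:2]-q.x;print('red',pr,np.linalg.norm(dr),np.degrees(np.arctan2(dr[1],dr[0])))
wl=(b.min(2)>190);wl[:,:318]=0;wl[:,338:]=0;wl[:150]=0;wl[186:]=0
v,u=np.nonzero(wl);print('white',len(u),u.min(),u.max(),v.min(),v.max())
P=[atz(*ray(f,W,[(y+.5)/400,(x+.5)/640]),.146)[:2] for x,y in zip(u,v)];P=np.array(P)
C=P.mean(0);U=np.linalg.svd(P-C)[2][0];print('white c',C,'ang',np.degrees(np.arctan2(*(C-q.x)[::-1])),np.degrees(np.arctan2(U[1],U[0])))
E
```

```text
[ 0.65220461 -0.01487363  0.31070444]
284 373 99
axis [ 0.65445652 -0.03832627] [-0.27509962  0.27374541  0.0242363 ]
[313 341 190 220]
handle [0.64084436 0.01162179] [ 0.27105192 -0.27000365  0.72773237 -0.76104906]
dist 0.05176967707925064 yaw 15.24439901686577
red px 55 352.45454545454544 179.12727272727273
red [ 0.61123876 -0.00905493  0.069     ] 0.052197565131230285 145.8902566722369
white 35 328 335 163 183
white c [ 0.64926531 -0.02621682] ang 113.20436018995463 124.94445944449276
```

```bash
python3 -c "
from h import *
plan([.6408,.0116,.20],np.radians(105.2),n=3)"
```

```text
[np.float64(3.69), np.float64(0.13), np.float64(0.97), np.float64(0.75), np.float64(-0.05), np.float64(0.17)] 0
[np.float64(3.69), np.float64(0.13), np.float64(0.96), np.float64(0.75), np.float64(-0.05), np.float64(0.17)] 0
[np.float64(3.69), np.float64(0.13), np.float64(0.96), np.float64(0.75), np.float64(-0.05), np.float64(0.17)] 0
```

Request:
play_rows:
  motion:
    - [2.5, 0.1, 1.0, 0.75, 0, 0.2, 80]
    - [3.7, 0.1, 1.0, 0.75, 0, 0.2, 80]
    - [3.7, 0.1, 0.9, 0.75, 0, 0.2, 80]
    - [0, 0, 0, 0, 0, 0, 80]
  squeeze: 40

```text
time: 5.1
eef_pos: [0.6416, 0.0122, 0.2099]
tool_rot: [[0.001, -0.965, -0.261], [-0.003, -0.261, 0.965], [-1.0, -0.0, -0.003]]
force: [1.1, -0.8, 1.3]
opening: 0.0587
```

```bash
python3 -c "
from h import *
s=r.state();f=r.grab_frame('wrist');save(f['image'],'wrist5');print(s['opening'],s['eef_pos'])
plan([.6408,.0116,.134],np.radians(105.2),n=3)"
```

```text
0.0586710228673391 [0.64163003 0.01224524 0.20985697]
[np.float64(2.62), np.float64(0.09), np.float64(0.03), np.float64(-0.03), np.float64(-0.09), np.float64(0.09)] 0
[np.float64(2.62), np.float64(0.08), np.float64(0.02), np.float64(-0.03), np.float64(-0.09), np.float64(0.09)] 0
[np.float64(2.62), np.float64(0.08), np.float64(0.02), np.float64(-0.03), np.float64(-0.09), np.float64(0.09)] 0
```

View pics/wrist5.png

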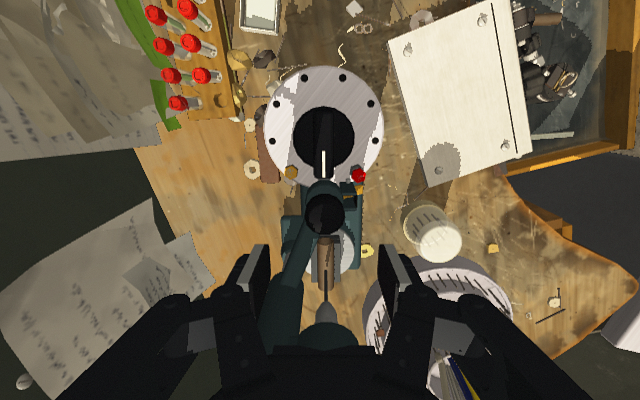

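Request:
play_rows:
  motion:
    - [2.6, 0.1, 0, 0, 0, 0, 80]
    - [2.6, 0.1, 0, 0, 0, 0, 80]
    - [2.0, 0, 0, 0, 0, 0, 80]
    - [0.3, 0, 0, 0, 0, 0, 80]

```text
time: 5.65
eef_pos: [0.6484, 0.0094, 0.147]
tool_rot: [[0.024, -0.965, -0.261], [-0.003, -0.261, 0.965], [-1.0, -0.022, -0.009]]
force: [0.6, -0.3, 0.3]
opening: 0.0584
```

```bash
python3 -c "
from h import *
s=r.state();f=r.grab_frame('wrist');save(f['image'],'wrist6');print(s['opening'],s['eef_pos'])
plan([.6408,.0116,.134],np.radians(105.2),n=1)"
```

```text
0.05841222358543514 [0.64839899 0.0094347  0.14698522]
[np.float64(1.35), np.float64(0.76), np.float64(0.44), np.float64(-0.04), np.float64(-0.56), np.float64(1.36)] 0
```

View pics/wrist6.png

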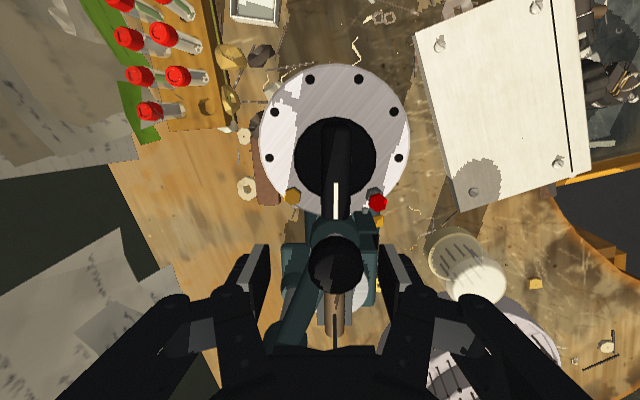

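Request:
play_rows:
  motion:
    - [0, 0.7, 0.3, 0, -0.5, 1.3, 80]
    - [0, 0, 0, 0, 0, 0, 80]

```text
time: 5.95
eef_pos: [0.6426, 0.0104, 0.151]
tool_rot: [[0.005, -0.965, -0.262], [-0.0, -0.262, 0.965], [-1.0, -0.004, -0.001]]
force: [-0.3, 0.6, -0.0]
opening: 0.0586
```

```bash
python3 -c "
from h import *
s=r.state();print(s['time'],s['eef_pos'],s['joint_positions'])
plan([.6408,.0116,.134],np.radians(105.2),n=1)"
```

```text
5.95 [0.64256621 0.01037688 0.15099957] [ 0.25959998  0.47359295  0.18850506  0.00154031 -1.2813263   0.00470106]
[np.float64(1.7), np.float64(0.15), np.float64(0.17), np.float64(-0.03), np.float64(-0.09), np.float64(0.25)] 0
```

Request:
play_rows:
  motion:
    - [0.9, 0.15, 0.15, 0, 0, 0.3, 80]
    - [0.8, 0.1, 0, 0, 0, 0, 80]
    - [0, 0, 0, 0, 0, 0, 80]

```text
time: 6.32
eef_pos: [0.6398, 0.0113, 0.1335]
tool_rot: [[0.0, -0.965, -0.262], [-0.001, -0.262, 0.965], [-1.0, 0.0, -0.001]]
force: [0.3, 0.6, 0.7]
opening: 0.0582
```

```bash
python3 -c "
from h import *
s=r.state();f=r.grab_frame('wrist');save(f['image'],'wrist7');print(s['time'],s['eef_pos'],s['joint_positions'])
plan([.6408,.0116,.134],np.radians(105.2),n=1)"
```

```text
6.325 [0.6398451  0.01133908 0.13351696] [ 0.26219094  0.48158118  0.15578771  0.00149995 -1.24515312  0.00213834]
[np.float64(-0.01), np.float64(-0.08), np.float64(0.01), np.float64(-0.02), np.float64(-0.09), np.float64(0.03)] 0
```

View pics/wrist7.png

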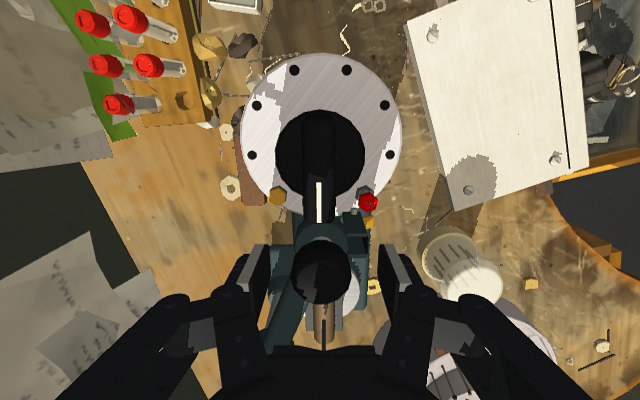

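Request:
play_rows:
  motion:
    - [0, 0, 0, 0, 0, 0, 150]
    - [0, 0, 0, 0, 0, 0, 200]
    - [0, 0, 0, 0, 0, 0, 200]
    - [0, 0, 0, 0, 0, 0, 220]

```text
time: 6.88
eef_pos: [0.6414, 0.0117, 0.1345]
tool_rot: [[0.004, -0.965, -0.262], [-0.001, -0.262, 0.965], [-1.0, -0.003, -0.002]]
force: [2.3, -0.6, -0.9]
opening: 0.0277
```

```bash
python3 -c "
from h import *
s=r.state();f=r.grab_frame('wrist');save(f['image'],'wrist8');print(s['time'],s['eef_pos'],s['opening'],s['force'],s['ft_torque'])"
```

```text
6.875 [0.64135415 0.01166174 0.13453547] 0.027692879552433176 [ 2.25445647 -0.58402594 -0.89390004] [ 0.05415294 -0.26073264  0.01242466]
```

View pics/wrist8.png

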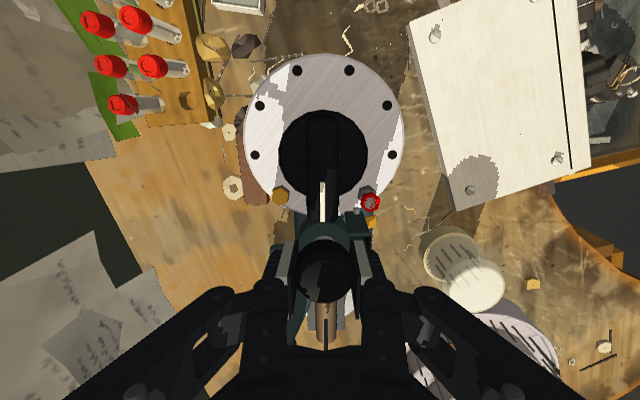

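Request:
play_rows:
  motion:
    - [-0.5, 0, 0, 0, 0, 0, 220]
    - [-0.5, 0, 0, 0, 0, 0, 220]
    - [-0.4, 0, 0, 0, 0, 0, 220]
    - [-0.3, 0, 0, 0, 0, 0, 220]
    - [0, 0, 0, 0, 0, 0, 220]

```text
time: 7.55
eef_pos: [0.6414, 0.0117, 0.152]
tool_rot: [[0.003, -0.965, -0.262], [-0.001, -0.262, 0.965], [-1.0, -0.003, -0.002]]
force: [1.7, 0.8, -2.3]
opening: 0.0283
```

Request:
play_rows:
  motion:
    - [-0.35, 0, 0, 0, 0, 0, 220]
    - [0, 0, 0, 0, 0, 0, 220]
    - [0, 0, 0, 0, 0, 0, 220]

```text
time: 7.92
eef_pos: [0.6413, 0.0117, 0.1558]
tool_rot: [[0.003, -0.965, -0.262], [-0.001, -0.262, 0.965], [-1.0, -0.003, -0.002]]
force: [2.5, 0.1, -3.3]
opening: 0.028
```

```bash
python3 look.py 9 wrist,scene,top lift_handle;python3 -c "
from h import *
s=r.state();print(s['time'],s['eef_pos'],s['opening'],s['force'],s['ft_torque'])"; python3 crop.py scene9 260 120 400 260 4
```

```text
wrist 7.925 [0.64130986 0.01167316 0.15577518] 105.17917206747487 [ 0.26226887  0.46945674  0.19413248  0.00179348 -1.29242551  0.00217009]
lift_handle 0.87 [266.6 321.6]
   at z 0.137 [0.6394 0.0215 0.137 ]
scene 8.025 [0.6413325  0.01164134 0.15578743] 105.17952003579515 [ 0.26222498  0.46947713  0.19418632  0.0018212  -1.2924413   0.00221258]
lift_handle 0.65 [171.4 332.8]
   at z 0.137 [ 0.6848 -0.0338  0.137 ]
top 8.125 [0.6413207  0.01167584 0.15575921] 105.182214042018 [ 0.26227799  0.46951088  0.1941716   0.00181109 -1.29245215  0.00220926]
lift_handle 0.53 [176.1 357.3]
lift_handle 0.23 [239.6 328.8]
   at z 0.137 [ 0.6048 -0.003   0.137 ]
TRI red_screw [ 0.608  -0.0091  0.0725] [0.0008 0.0011 0.0011 0.0021]
TRI knob_grip [ 0.658  -0.0382  0.1281] [0.0032 0.0023 0.0045 0.0036]
TRI lift_handle [0.6341 0.0087 0.1511] [0.0077 0.0075 0.0074 0.0106 0.0085 0.0136 0.0327]
TRI stand [ 0.6546 -0.0385 -0.0011] [0.0051 0.0031 0.0019 0.0093]
TRI bur_tub [0.5063 0.0408 0.0029] [0.004  0.0025 0.005 ]
8.225 [0.64132738 0.01166541 0.15575613] 0.02791877250686795 [ 2.40317852  0.38211531 -0.17428743] [-0.05501318 -0.62355461  0.01866838]
```

View pics/wrist9.png

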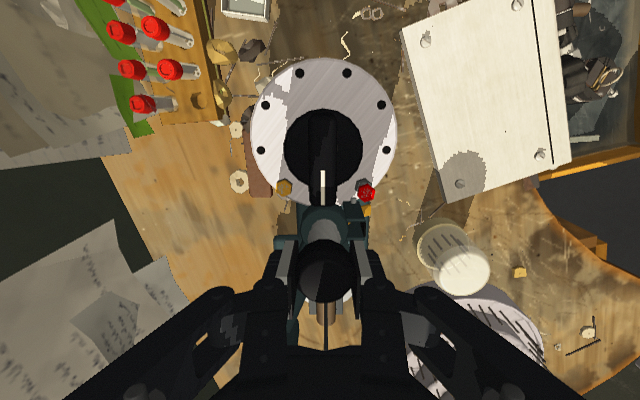

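View pics/scene9_c.png

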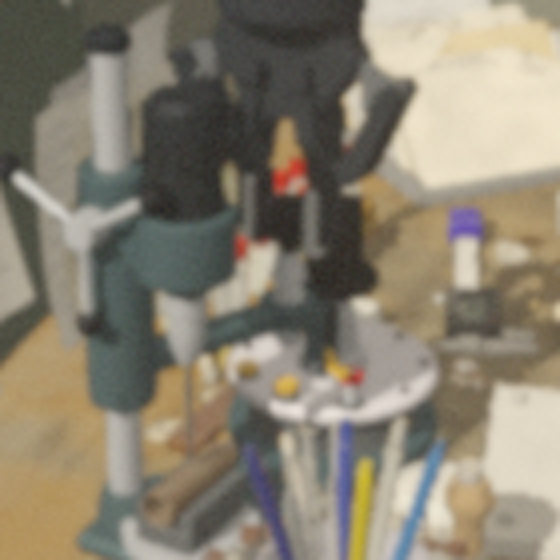

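Request:
play_rows:
  motion:
    - [0, 0, 0, 0, 0, 0, 80]
    - [0, 0, 0, 0, 0, 0, 80]
    - [0, 0, 0, 0, 0, 0, 80]
    - [0, 0, 0, 0, 0, 0, 80]

```text
time: 8.72
eef_pos: [0.6407, 0.0114, 0.1565]
tool_rot: [[0.003, -0.965, -0.262], [-0.001, -0.262, 0.965], [-1.0, -0.002, -0.002]]
force: [-0.1, -0.4, -0.6]
opening: 0.0585
```

```bash
python3 -c "
from h import *
s=r.state();f=r.grab_frame('wrist');save(f['image'],'wrist10');print(s['time'],s['eef_pos'],s['opening'],s['force'])
plan([.6413,.0117,.25],np.radians(105.2),n=3)"
```

```text
8.725 [0.64072744 0.0114148  0.15650358] 0.058451888159393804 [-0.08304857 -0.38845533 -0.61201235]
[np.float64(-3.12), np.float64(-0.03), np.float64(-0.0), np.float64(-0.0), np.float64(-0.04), np.float64(0.05)] 0
[np.float64(-3.12), np.float64(-0.02), np.float64(-0.0), np.float64(-0.0), np.float64(-0.04), np.float64(0.05)] 0
[np.float64(-3.12), np.float64(-0.02), np.float64(0.0), np.float64(-0.0), np.float64(-0.04), np.float64(0.05)] 0
```

View pics/wrist10.png

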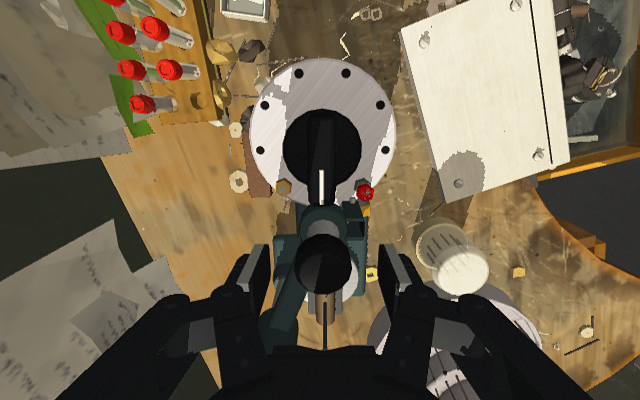

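Handle (325,262) now sits slightly lower than while gripped (≈5 mm, about one notch). I'll rise, back off over the knob, and measure.

Request:
play_rows:
  motion:
    - [-3, 0, 0, 0, 0, 0, 80]
    - [-4, 0, 0, 0, 0, 0, 80]
    - [-4, 0, -1.5, 0, 0, 0, 80]
    - [-3, 0, -2, 0, 0, 0, 80]
    - [0, 0, 0, 0, 0, 0, 80]

```text
time: 9.4
eef_pos: [0.6491, -0.0231, 0.3004]
tool_rot: [[0.001, -0.965, -0.262], [-0.002, -0.262, 0.965], [-1.0, -0.0, -0.002]]
force: [-0.5, 0.5, -0.2]
opening: 0.0586
```

```bash
cat > fit.py <<'E'
from h import *
import sys
from scipy.optimize import least_squares
tag=sys.argv[1]
s=r.state();f=r.grab_frame('wrist');W=w2c(f,s);K=np.array(f['intrinsics']);im=f['image'];save(im,'wrist'+tag)
print(s['time'],s['eef_pos'])
def pj(P):
    c=P@W[:3,:3].T+W[:3,3];u=c@K.T;return u[:,:2]/u[:,2:]
a=np.linspace(0,2*np.pi,200)
def circ(x,y,R,z): return np.c_[x+R*np.cos(a),y+R*np.sin(a),z+0*a]
m=r.cut_out('turret',f)
if m:
    m=m[0]['region'];v,u=np.nonzero(m);ob=np.array([u.min(),u.max()+1,v.min()]);print(ob)
    def e(p):
        q=pj(circ(p[0],p[1],.06,.049));return [q[:,0].min()-ob[0],q[:,0].max()-ob[1],q[:,1].min()-ob[2]]
    q=least_squares(e,[.657,-.038]);print('axis',q.x,q.fun)
h=r.cut_out('lift_handle',f)
if h:
    h=h[0]['region'];v,u=np.nonzero(h);oh=np.array([u.min(),u.max()+1,v.min(),v.max()+1]);print(oh,'depth',np.percentile(f['depth'][h],[10,50]))
    v,u=np.nonzero(h);zz=f['depth'][h];k=zz>0
    Pc=np.c_[(u+.5-K[0,2])/K[0,0],(v+.5-K[1,2])/K[1,1],1+0*u]*zz[:,None];Pw=(Pc-W[:3,3])@W[:3,:3]
    print('handle top z pct',np.percentile(Pw[k,2],[50,80,90,95]))
    for lift in (0,.0155,.032):
        def e2(p):
            g=np.vstack([pj(circ(p[0],p[1],.015,z+lift)) for z in (.132,.142)]+[pj(circ(p[0],p[1],.012,.148+lift))]);return [g[:,0].min()-oh[0],g[:,0].max()-oh[1],g[:,1].min()-oh[2],g[:,1].max()-oh[3]]
        q2=least_squares(e2,[.64,.012]);print('handle',lift,q2.x,np.round(q2.fun,2))
b=im.astype(int);red=((b[...,0]>140)&(b[...,1]<60)&(b[...,2]<70)).astype(np.uint8)
n,_,st,ce=cv2.connectedComponentsWithStats(red)
for i in range(1,n):
    if st[i,4]>15:
        o,dd=ray(f,W,[(ce[i,1]+.5)/400,(ce[i,0]+.5)/640]);pr=atz(o,dd,.069)
        dr=pr[:2]-[.6545,-.0383]
        if np.linalg.norm(dr)<.08: print('red',pr,np.linalg.norm(dr),np.degrees(np.arctan2(dr[1],dr[0])))
k=r.cut_out('knob',f)
if k:
    k=k[0]['region'];v,u=np.nonzero(k);zz=f['depth'][k];Pc=np.c_[(u+.5-K[0,2])/K[0,0],(v+.5-K[1,2])/K[1,1],1+0*u]*zz[:,None];Pw=(Pc-W[:3,3])@W[:3,:3]
    Pw=Pw[zz>0];print('knob top z',np.percentile(Pw[:,2],[80,90,95,99]))
    t=Pw[Pw[:,2]>Pw[:,2].max()-.012][:,:2];C=t.mean(0);U=np.linalg.svd(t-C)[2][0];print('bar c',C,np.degrees(np.arctan2(U[1],U[0])),len(t))
E
python3 fit.py 11; python3 crop.py wrist11 230 80 430 240 4
```

```text
9.4 [ 0.64910842 -0.02308942  0.30039452]
[277 368 105]
axis [ 0.65411335 -0.0381514 ] [-0.15363327  0.15375442  0.01391672]
[308 337 198 236] depth [0.28767901 0.29122594]
handle top z pct [0.159938   0.16133868 0.16173843 0.16207793]
handle 0 [0.63951639 0.01446244] [ 0.48 -0.48  4.36 -4.53]
handle 0.0155 [0.6411424 0.0082808] [-0.32  0.32  3.56 -3.68]
handle 0.032 [0.64287215 0.00170454] [-1.29  1.29  2.62 -2.67]
red [ 0.61114635 -0.00952834  0.069     ] 0.05203217647267845 146.42975242486142
knob top z [0.14423394 0.14483688 0.14518219 0.14576173]
bar c [ 0.65494976 -0.03999888] 105.80169244638604 624
```

View pics/wrist11_c.png

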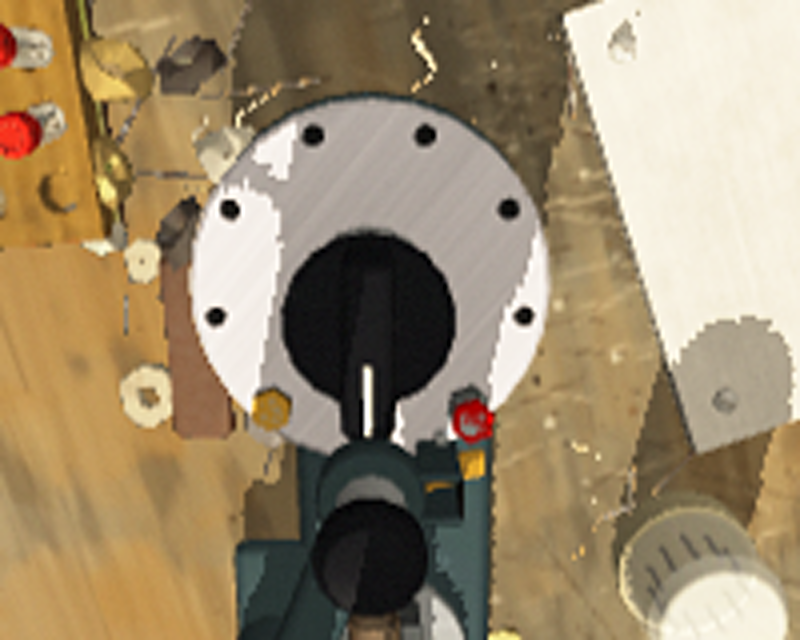

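```bash
python3 -c "
from h import *
plan([.6543,-.0385,.19],np.radians(105.4),n=3)"
```

```text
[np.float64(3.54), np.float64(-0.09), np.float64(-0.61), np.float64(-0.03), np.float64(-0.01), np.float64(-0.13)] 0
[np.float64(3.54), np.float64(-0.08), np.float64(-0.61), np.float64(-0.03), np.float64(-0.01), np.float64(-0.13)] 0
[np.float64(3.54), np.float64(-0.07), np.float64(-0.61), np.float64(-0.03), np.float64(-0.01), np.float64(-0.13)] 0
```

Request:
play_rows:
  motion:
    - [2.5, -0.1, -0.6, 0, 0, 0, 90]
    - [3.5, -0.1, -0.6, 0, 0, 0, 90]
    - [3.2, -0.1, -0.6, 0, 0, 0, 90]
    - [0, 0, 0, 0, 0, 0, 90]

```text
time: 10.1
eef_pos: [0.6525, -0.0366, 0.1978]
tool_rot: [[-0.014, -0.964, -0.267], [-0.002, -0.267, 0.964], [-1.0, 0.014, 0.001]]
force: [-0.5, -0.2, 0.1]
opening: 0.0551
```

```bash
python3 fit.py 12; python3 -c "
from h import *
plan([.6543,-.0385,.15],np.radians(105.4),n=2)"
```

```text
10.1 [ 0.65245379 -0.03655554  0.19777106]
[260 379 121]
axis [ 0.65434768 -0.03875609] [-1.09739606  1.1118848   0.13449042]
[299 341 255 316] depth [0.19482933 0.19853595]
handle top z pct [0.15870269 0.16116956 0.16151642 0.16180814]
handle 0 [0.63985958 0.01404502] [ 0.92 -0.94  8.62 -8.9 ]
handle 0.0155 [0.64283114 0.00331745] [-0.93  0.91  6.7  -6.84]
handle 0.032 [ 0.64599072 -0.00809372] [-3.31  3.31  4.24 -4.17]
red [ 0.61163827 -0.00947341  0.069     ] 0.051653658713450915 146.07725952877092
knob top z [0.14424881 0.14476596 0.14511142 0.1457045 ]
bar c [ 0.65550043 -0.04101794] 105.45424237526838 1320
[np.float64(2.67), np.float64(0.06), np.float64(-0.08), np.float64(0.05), np.float64(-0.04), np.float64(-0.1)] 0
[np.float64(2.67), np.float64(0.07), np.float64(-0.09), np.float64(0.05), np.float64(-0.04), np.float64(-0.1)] 0
```

View pics/wrist12.png

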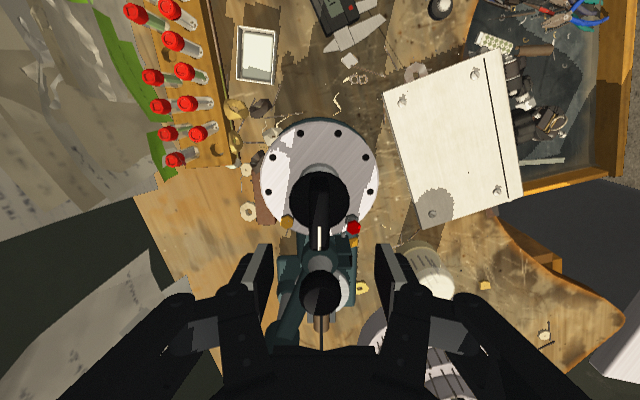

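Request:
play_rows:
  motion:
    - [2.2, 0, -0.1, 0, 0, 0, 90]
    - [2.0, 0, -0.1, 0, 0, 0, 90]
    - [0, 0, 0, 0, 0, 0, 90]

```text
time: 10.68
eef_pos: [0.6582, -0.0376, 0.1663]
tool_rot: [[0.007, -0.963, -0.268], [-0.002, -0.268, 0.963], [-1.0, -0.006, -0.003]]
force: [-0.5, 0.7, 0.5]
opening: 0.0551
```

```bash
python3 -c "
from h import *
s=r.state();f=r.grab_frame('wrist');save(f['image'],'wrist13');print(s['time'],s['eef_pos'],s['opening'],s['force'])
plan([.6546,-.0388,.128],np.radians(105.4),n=1)"
```

```text
10.675 [ 0.6581763  -0.03755466  0.16625178] 0.05514145711529277 [-0.52748515  0.6671391   0.51314774]
[np.float64(3.96), np.float64(0.48), np.float64(0.02), np.float64(0.18), np.float64(-0.24), np.float64(0.48)] 0
```

View pics/wrist13.png

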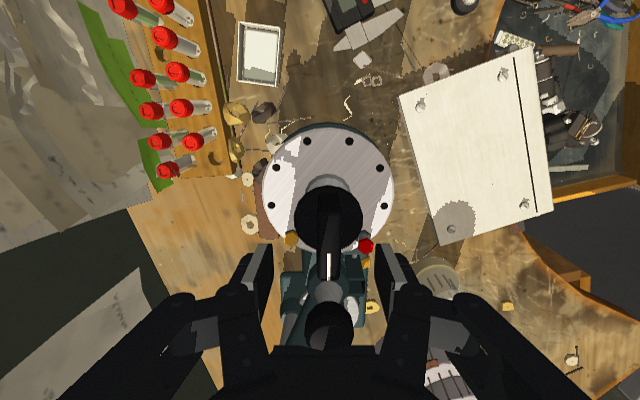

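Request:
play_rows:
  motion:
    - [1.8, 0.3, 0, 0.1, -0.1, 0.4, 90]
    - [1.5, 0.1, 0, 0, 0, 0, 90]
    - [0, 0, 0, 0, 0, 0, 90]

```text
time: 11.1
eef_pos: [0.656, -0.0386, 0.1348]
tool_rot: [[0.005, -0.964, -0.267], [-0.002, -0.267, 0.964], [-1.0, -0.004, -0.003]]
force: [0.0, 0.1, 0.2]
opening: 0.0556
```

```bash
python3 -c "
from h import *
s=r.state();print(s['time'],s['eef_pos'],s['opening'],s['force'])
plan([.6546,-.0388,.129],np.radians(105.4),n=1)"
```

```text
11.1 [ 0.65596215 -0.03857432  0.13478201] 0.05562969166557765 [0.02834936 0.09182711 0.22238778]
[np.float64(0.58), np.float64(0.14), np.float64(0.02), np.float64(0.09), np.float64(-0.17), np.float64(0.25)] 0
```

Request:
play_rows:
  motion:
    - [0.6, 0.15, 0, 0, -0.1, 0.2, 90]
    - [0, 0, 0, 0, 0, 0, 90]

```text
time: 11.35
eef_pos: [0.6546, -0.0391, 0.1286]
tool_rot: [[0.001, -0.964, -0.267], [-0.001, -0.267, 0.964], [-1.0, -0.001, -0.001]]
force: [0.9, -0.2, -1.1]
opening: 0.0552
```

```bash
python3 -c "
from h import *
s=r.state();f=r.grab_frame('wrist');save(f['image'],'wrist14');print(s['time'],s['eef_pos'],s['opening'],s['force'])
plan([.6546,-.0388,.129],np.radians(105.4),n=1)"
```

```text
11.35 [ 0.65460296 -0.03906887  0.12859374] 0.055203782466770795 [ 0.91358702 -0.2424333  -1.05874782]
[np.float64(0.02), np.float64(0.03), np.float64(0.04), np.float64(0.1), np.float64(-0.1), np.float64(0.1)] 0
```

View pics/wrist14.png

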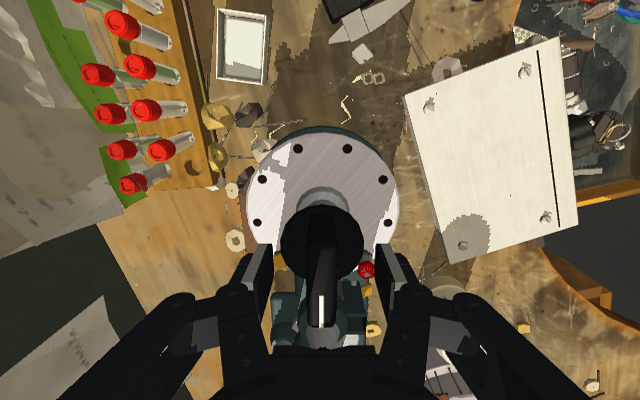

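Request:
play_rows:
  motion:
    - [0, 0, 0, 0, 0, 0, 160]
    - [0, 0, 0, 0, 0, 0, 220]
    - [0, 0, 0, 0, 0, 0, 240]
    - [0, 0, 0, 0, 0, 0, 255]
    - [0, 0, 0, 0, 0, 0, 255]
  squeeze: 60

```text
time: 12.02
eef_pos: [0.6558, -0.039, 0.1302]
tool_rot: [[0.004, -0.964, -0.267], [-0.001, -0.267, 0.964], [-1.0, -0.004, -0.002]]
force: [0.2, 0.4, -0.2]
opening: 0.0129
```

```bash
python3 -c "
from h import *
s=r.state();f=r.grab_frame('wrist');save(f['image'],'wrist15');print(s['time'],s['eef_pos'],s['opening'],s['force'],s['ft_torque'],s['tool_rot'])"
```

```text
12.025 [ 0.65577766 -0.03904879  0.13016337] 0.012881056815997697 [ 0.23796849  0.42993743 -0.20572958] [-0.00961728 -0.07070361 -0.03236508] [[ 0.00442623 -0.96356287 -0.26744533]
 [-0.0011889  -0.26745283  0.96357022]
 [-0.9999895  -0.00394702 -0.00232939]]
```

View pics/wrist15.png

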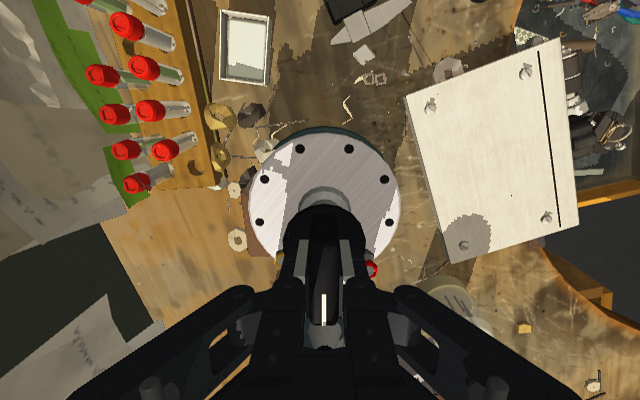

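Request:
play_rows:
  motion:
    - [0.4, 0, 0, 0, 0, 0, 255]
    - [0.4, 0, 0, 0, 0, 0, 255]
    - [0.4, 0, 0, 0, 0, 0, 255]
    - [0, 0, 0, 0, 0, 0, 255]

```text
time: 12.58
eef_pos: [0.6559, -0.0391, 0.1229]
tool_rot: [[0.008, -0.963, -0.269], [-0.002, -0.269, 0.963], [-1.0, -0.007, -0.004]]
force: [-2.9, 1.9, 8.0]
opening: 0.0132
```

Request:
play_rows:
  motion:
    - [0.4, 0, 0, 0, 0, 0, 255]
    - [0.2, 0, 0, 0, 0, 0, 255]
    - [0.1, 0, 0, 0, 0, 0, 255]

```text
time: 12.95
eef_pos: [0.6558, -0.0391, 0.1209]
tool_rot: [[0.011, -0.963, -0.27], [-0.003, -0.27, 0.963], [-1.0, -0.01, -0.006]]
force: [-2.5, 1.1, 9.1]
opening: 0.0134
```

```bash
python3 fit.py 16
```

```text
12.95 [ 0.65580124 -0.03907839  0.12089208]
[247 404 136]
axis [ 0.65429622 -0.03791111] [-2.32930039  2.30648843  0.36700207]
[306 342 328 351] depth [0.15713207 0.16167694]
handle top z pct [0.11986665 0.12332505 0.12474004 0.12579468]
handle 0 [ 0.64758147 -0.01294853] [-14.18  14.05 -23.32  25.75]
handle 0.0155 [ 0.65158119 -0.027539  ] [-19.62  19.44 -28.67  32.43]
handle 0.032 [ 0.65583541 -0.04299854] [-27.9   27.57 -36.49  42.76]
red [ 0.60705071 -0.01138329  0.069     ] 0.054552213130099045 150.43491865582797
knob top z [0.13516334 0.13557536 0.13584495 0.13623577]
bar c [ 0.65595534 -0.04256544] 106.36563325074424 2567
```

View pics/wrist16.png

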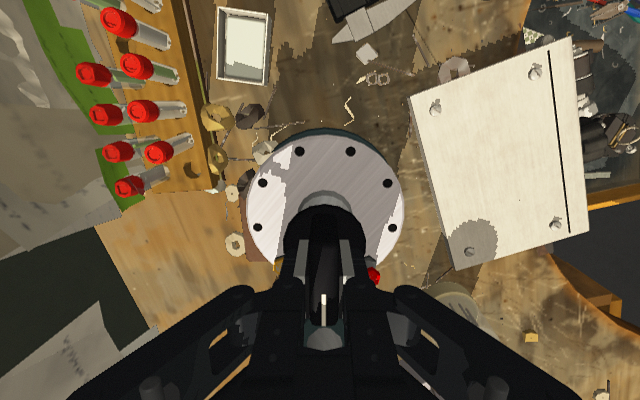

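Request:
play_rows:
  motion:
    - [0.35, 0, 0, 0, 0, 0, 255]
    - [0.3, 0, 0, 0, 0, 0, 255]
    - [0.2, 0, 0, 0, 0, 0, 255]

```text
time: 13.52
eef_pos: [0.6558, -0.0391, 0.1177]
tool_rot: [[0.014, -0.962, -0.271], [-0.004, -0.271, 0.962], [-1.0, -0.012, -0.008]]
force: [-2.1, 1.6, 10.2]
opening: 0.0126
```

Request:
play_rows:
  motion:
    - [0.1, 0, 0, 4, 0, 0, 255]
    - [0.1, 0, 0, 4, 0, 0, 255]

```text
time: 13.78
eef_pos: [0.6556, -0.0391, 0.1193]
tool_rot: [[0.016, -0.991, -0.132], [-0.005, -0.132, 0.991], [-1.0, -0.015, -0.007]]
force: [-1.6, 0.9, 8.5]
opening: 0.0128
```

```bash
python3 fit.py 17;python3 -c "
from h import *
s=r.state();print(s['force'],s['ft_torque'])
plan([.6553,-.0388,.119],np.radians(65.4))"
```

```text
13.775 [ 0.65562471 -0.03908165  0.11926963]
[245 405 134]
axis [ 0.65536178 -0.03930448] [-1.59467924  1.56974773  0.25172541]
[319 344 330 351] depth [0.15638664 0.1599176 ]
handle top z pct [0.11959066 0.12239802 0.12344941 0.12395746]
handle 0 [ 0.64776906 -0.01348688] [-20.22  19.96 -24.55  27.63]
handle 0.0155 [ 0.65011324 -0.02847978] [-25.87  25.48 -30.02  34.57]
handle 0.032 [ 0.65261615 -0.04436376] [-34.53  33.85 -38.05  45.4 ]
knob top z [0.13346949 0.13387432 0.13416172 0.1346272 ]
bar c [ 0.65513831 -0.04151373] 97.95011722110961 2481
[-2.39921102  1.15592189  8.66619661] [ 0.70277525  1.75386114 -0.01116714]
[np.float64(0.01), np.float64(0.01), np.float64(0.01), np.float64(8.08), np.float64(-0.04), np.float64(0.24)] 0
[np.float64(0.01), np.float64(0.01), np.float64(0.01), np.float64(8.08), np.float64(-0.04), np.float64(0.24)] 0
[np.float64(0.01), np.float64(0.01), np.float64(0.01), np.float64(8.08), np.float64(-0.04), np.float64(0.24)] 0
[np.float64(0.01), np.float64(0.01), np.float64(0.0), np.float64(8.08), np.float64(-0.04), np.float64(0.24)] 0
```

View pics/wrist17.png

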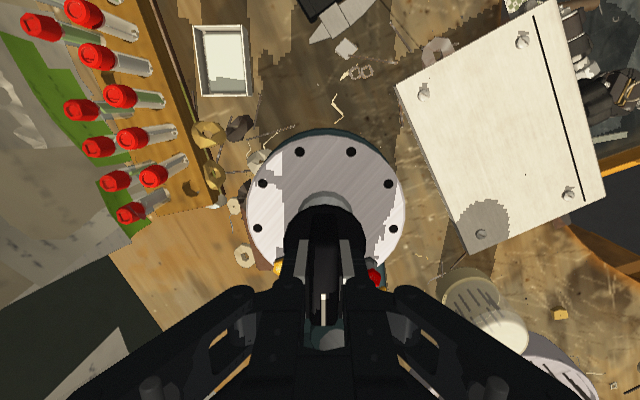

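Request:
play_rows:
  motion:
    - [0.25, 0, 0, 6, 0, 0, 255]
    - [0.2, 0, 0, 6, 0, 0, 255]
    - [0.2, 0, 0, 6, 0, 0, 255]

```text
time: 14.35
eef_pos: [0.6554, -0.0391, 0.1179]
tool_rot: [[0.018, -0.982, 0.186], [-0.006, 0.186, 0.982], [-1.0, -0.019, -0.002]]
force: [-1.5, 0.8, 10.2]
opening: 0.0131
```

```bash
python3 fit.py 18 | egrep 'axis|red|knob|bar';python3 -c "
from h import *
s=r.state();print(s['force'],s['ft_torque'])
plan([.6553,-.0388,.119],np.radians(65.4))"
```

```text
axis [ 0.65485599 -0.03842299] [-2.04928785  2.01198632  0.32867195]
knob top z [0.13212766 0.13251739 0.13276295 0.13329797]
bar c [ 0.65392398 -0.04246761] 79.89595493899307 2617
[-1.62174267  1.01627008 10.1325657 ] [ 0.81081709  1.91017015 -0.01798304]
[np.float64(-0.05), np.float64(0.01), np.float64(0.01), np.float64(7.03), np.float64(-0.0), np.float64(0.54)] 0
[np.float64(-0.05), np.float64(0.01), np.float64(0.01), np.float64(7.03), np.float64(-0.0), np.float64(0.54)] 0
```

View pics/wrist18.png

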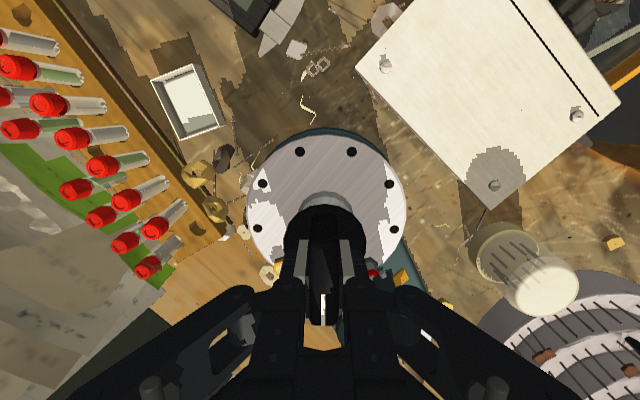

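Request:
play_rows:
  motion:
    - [0.15, 0, 0, 6, 0, 0, 255]
    - [0.15, 0, 0, 6, 0, 0, 255]
    - [0.15, 0, 0, 1, 0, 0, 255]

```text
time: 14.92
eef_pos: [0.6552, -0.039, 0.1186]
tool_rot: [[0.02, -0.914, 0.405], [-0.007, 0.405, 0.914], [-1.0, -0.021, 0.002]]
force: [-1.1, 1.6, 9.7]
opening: 0.0133
```

```bash
python3 fit.py 19 | egrep 'axis|red|knob|bar';python3 -c "
from h import *
s=r.state();print(s['force'],s['ft_torque'])
plan([.6553,-.0388,.119],np.radians(65.4))"
```

```text
axis [ 0.6546835  -0.03930825] [-1.96073035  1.91639123  0.31687807]
red [0.63729628 0.00946895 0.069     ] 0.05077243521522434 109.80619751325753
knob top z [0.13282322 0.13320423 0.13346135 0.13401948]
bar c [ 0.653414   -0.04120475] 66.3692655613098 2480
[-1.40215348  1.65415261  9.27235428] [ 0.82076632  1.83364568 -0.03707424]
[np.float64(-0.04), np.float64(-0.0), np.float64(0.02), np.float64(0.8), np.float64(0.14), np.float64(1.22)] 0
```

Request:
play_rows:
  motion:
    - [0.15, 0, 0, 0.9, 0, 0, 255]
    - [-0.3, 0, 0, 0, 0, 0, 255]
    - [-0.4, 0, 0, 0, 0, 0, 255]
    - [-0.3, 0, 0, 0, 0, 0, 255]
    - [0, 0, 0, 0, 0, 0, 255]

```text
time: 15.75
eef_pos: [0.655, -0.0389, 0.1302]
tool_rot: [[0.022, -0.908, 0.418], [-0.007, 0.418, 0.908], [-1.0, -0.022, 0.003]]
force: [3.5, 0.3, 3.3]
opening: 0.013
```

```bash
python3 fit.py 20 | egrep 'axis|red|knob|bar';python3 -c "
from h import *
s=r.state();print(s['force'],s['ft_torque'])
plan([.6553,-.0388,.130],np.radians(65.4))"
```

```text
axis [ 0.6549782  -0.03878851] [-1.84901006  1.80260856  0.28502663]
red [0.63662369 0.00893264 0.069     ] 0.05050232257317221 110.730338810654
knob top z [0.14436848 0.14477513 0.14503338 0.1454945 ]
bar c [ 0.65282941 -0.04208052] 66.07835558428977 2587
[ 4.66341974 -0.96756433 -0.15468919] [-0.01529721 -0.16111013  0.09694055]
[np.float64(0.02), np.float64(-0.03), np.float64(0.02), np.float64(-0.11), np.float64(0.17), np.float64(1.28)] 0
```

Knob is out (top at 0.145, as at first). Release and retreat straight up.

Request:
play_rows:
  motion:
    - [0, 0, 0, 0, 0, 0, 150]
    - [0, 0, 0, 0, 0, 0, 110]
    - [0, 0, 0, 0, 0, 0, 110]
    - [0, 0, 0, 0, 0, 0, 110]

```text
time: 16.45
eef_pos: [0.6542, -0.0387, 0.13]
tool_rot: [[0.021, -0.908, 0.418], [-0.006, 0.418, 0.908], [-1.0, -0.021, 0.003]]
force: [-0.7, 0.2, -1.0]
opening: 0.0487
```

Request:
play_rows:
  motion:
    - [-1.5, 0, 0, 0, 0, 0, 110]
    - [-2.5, 0, 0, 0, 0, 0, 110]
    - [-4, 0, 0, 0, 0, 0, 110]
    - [-5, 0, -1, 0, 0, 0, 110]
    - [-5, 0, -3, 0, 0, 0, 110]

```text
time: 17.08
eef_pos: [0.632, -0.0733, 0.3148]
tool_rot: [[0.014, -0.909, 0.416], [-0.007, 0.416, 0.909], [-1.0, -0.016, -0.001]]
force: [1.7, -0.4, 0.9]
opening: 0.049
```

Request:
play_rows:
  motion:
    - [0, 0, -3, 0, 0, 0, 80]
    - [0, 0, 0, 0, 0, 0, 80]
    - [0, 0, 0, 0, 0, 0, 80]

```text
time: 17.45
eef_pos: [0.62, -0.103, 0.3246]
tool_rot: [[0.029, -0.908, 0.417], [-0.008, 0.417, 0.909], [-1.0, -0.03, 0.005]]
force: [0.0, 0.3, 0.1]
opening: 0.0587
```

```bash
python3 fit.py 21;python3 look.py 21 scene bur_tub; python3 crop.py wrist21 200 100 400 250 4; python3 crop.py scene21 260 120 400 260 4
```

```text
17.45 [ 0.62000153 -0.10303464  0.32462885]
[286 366 169]
axis [ 0.65461315 -0.03842267] [-0.23368297  0.22993987  0.02035364]
[340 366 249 284] depth [0.33487604 0.33873594]
handle top z pct [0.15854448 0.1612158  0.16165859 0.16191721]
handle 0 [0.63985853 0.0153653 ] [ 0.7  -0.66  4.4  -4.49]
handle 0.0155 [0.6370141  0.00587089] [ 0.05 -0.03  3.73 -3.79]
handle 0.032 [ 0.6339896  -0.00423592] [-0.72  0.71  2.94 -2.96]
red [0.6378098  0.00896208 0.069     ] 0.05012252068812651 109.45024397684752
knob top z [0.14407607 0.14466269 0.1450554  0.14558461]
bar c [ 0.65365497 -0.04042728] 65.52699259084308 437
scene 17.65 [ 0.6200273  -0.10253139  0.32314496] 65.38111517645956 [ 0.09047684  0.39554301  0.49740497  0.01078273 -1.64667009 -0.51925036]
bur_tub 0.78 [267.8 366.1]
   at z 0 [0.5127 0.0381 0.    ]
TRI red_screw [ 0.608  -0.0091  0.0725] [0.0008 0.0011 0.0011 0.0021]
TRI knob_grip [ 0.658  -0.0382  0.1281] [0.0032 0.0023 0.0045 0.0036]
TRI lift_handle [0.6341 0.0087 0.1511] [0.0077 0.0075 0.0074 0.0106 0.0085 0.0136 0.0327]
TRI stand [ 0.6546 -0.0385 -0.0011] [0.0051 0.0031 0.0019 0.0093]
TRI bur_tub [0.507  0.0412 0.0036] [0.0042 0.0024 0.0051 0.0024]
```

View pics/wrist21.png

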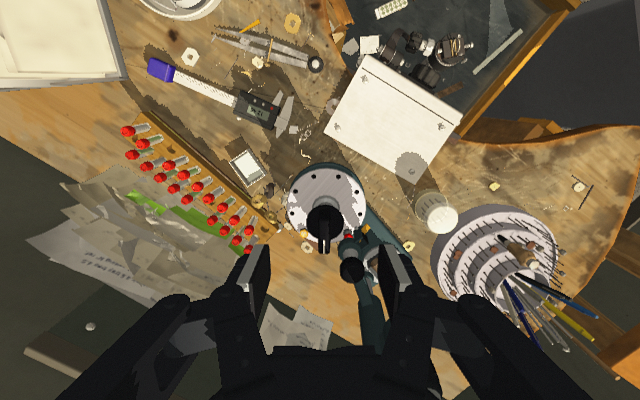

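View pics/scene21_c.png

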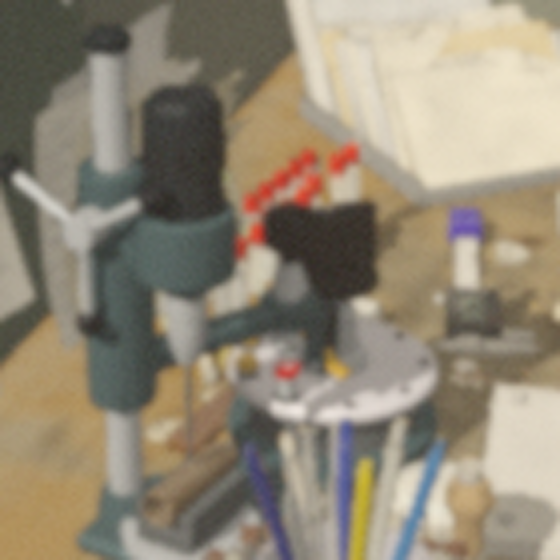

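```bash
python3 -c "
from h import *
s=r.state();f=r.grab_frame('wrist');W=w2c(f,s)
m=r.mark_of('bur_tub',f)[0];print(m['conf'],atz(*ray(f,W,m['point']),0),s['force'])
print(r.finish_job())"
```

```text
0.8 [0.50771783 0.04308594 0.        ] [ 0.38229802 -0.45456569  0.23761486]
the job is handed in; nothing more can be done
None
```

The depth stop is set and the job is handed in, at about 18 s of the 48 s allowed.

- **Stop rod:** I gripped the round handle, lifted it 21 mm and let go. It settled on the next notch. The handle top measured 0.162 m, against about 0.1635 m expected for one notch and 0.148 m for the lowest. It read the same after the turret was turned.
- **Turret:** It started at 0.698, with the tall screw 40° from the rod. I pushed the knob in 11–12 mm and turned it 40° clockwise, with almost no turning torque. Then I let it rise while still gripped, and released it. The knob top came back to 0.145 m, as before. The bar now stands at 65.5°, having started at about 105.4°, which matches the 1.396 locking place.
- **Red screw:** It is under the rod. Its bearing read 109–110° against about 105° for the rod. I put the difference down to the rod partly hiding the screw head. The next locking place is 20° away.
- **Bur tub:** It was never touched. The last wrist view put it at (0.508, 0.043), against (0.508, 0.038) at first, which is within the spread of the readings.
- **Forces:** Readings stayed at or below about 11 N, and the arm ended clear of everything.
- **Disagreement:** The silhouette fit of the handle was poor once its neck was visible, so I relied on the depth height instead.

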